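Refit the filter panel of the bench dust filter and bolt it in

TASK

Take the filter panel (the framed one with the pull tab) out of the wooden rack and slide it, tab outwards, into the slot in the sloping top of the grey dust filter unit, pushing until it is fully home. Then lock it in with the barrel bolt beside the slot: lift the bolt's handle clear of its notch, slide the bolt across the slot to the end of its travel and lay the handle down in the second notch. Leave the other things on the bench where they are.

Things in the scene. Friction and masses are not known exactly. Their poses are not given: they have to be found in the camera images.
- filter_tab (a point): Centre of the filter panel's pull tab. Loose plywood-framed panel with pleated paper, 10 mm thick, 160 wide, 130 long, 0.2-0.3 kg; tab also 10 mm thick, 50 wide, rising 45 mm from the middle of the top edge. The point is 22.5 mm above that edge, 152.5 above the bottom. x: thickness, y: width, z: towards the tab. Faces alike. It starts upright, tab up, in one of the rack's grooves.
- rack: Wooden rack, fixed. Base board 150 (x) by 200 (y), 15 mm thick; two 13 mm wide grooves along y, 40 mm either side of its middle, between rails 32 mm high on the board. The filter panel stands in one groove, the offcut in the other. Origin: centre of the underside.
- slot_mouth (a point): Centre of the slot's mouth in the sloping top of the grey dust filter unit (fixed sheet metal, 260 by 220, 241 mm high). z: straight out of the sloping face, 30 degrees from vertical, leaning to the unit's front (the robot's right); x: up the slope; y: along the slot. Slot 12 (x) by 163 mm (y), 126 deep along -z; over its first 6 mm the mouth flares by 4 mm on every side.
- slot_floor (a point): Middle of the slot's floor, 126 mm in from the mouth, axes as the mouth's. A leaf spring 65 mm down on the slot's low-x wall presses the panel on the other wall: it drags about 8 to 12 N and will not slide in by its weight; it must be pushed down to this floor. Fully home its top edge stands 4 mm proud of the face, the tab's centre 26.5 mm out from the mouth.
- bolt (a joint): Slide of the steel barrel bolt: 0 at the start, drawn back; 0.038 m when shot across the slot into its keeper; a stop at both ends, about 2 N friction. It moves along the slot mouth's x, up the slope. Rod 10 mm thick, axis at y = -62, z = 13 mm from the mouth, its end at x = -9 mm when drawn back. It passes 4 mm over the panel's top edge and is blocked if the panel is not home.
- bolt_handle (a joint): Turn of the bolt's handle about the rod: 0 lying in a notch, stem towards the slot mouth's -y and 20 degrees up from the face; grows to 1.2 rad as it is lifted off the face. The notches, one at each end of the travel, are 3 mm wider than the stem; between them the handle must be held above 0.55 rad or the barrel's side stops it. Let go, it drops by its weight.
- bolt_knob (a point): Centre of the 16 mm steel ball at the end of the bolt's handle, 38 mm from the rod's axis on an 8 mm stem. With the bolt drawn back and the handle down it is at x = -64, y = -98, z = 26 mm in the slot mouth's frame. It moves with bolt and handle.
- offcut: Bystander: plain dark board 10 by 140 by 85 mm, no tab, standing in the rack's other groove. Origin at the middle of its bottom edge.
- glue: Bystander: white glue bottle, 60 mm across, 170 mm high, origin under its centre.
- sand_block: Bystander: cork sanding block 120 by 65 by 38 mm with a wooden back, origin under its centre.
- mallet: Bystander: wooden mallet lying down, head 70 by 110 by 60 mm; its 24 mm thick handle runs towards its -x, ending 230 mm from the head's centre. Origin under the head's centre.
Things that resemble listed ones, but are neither listed nor needed, are in the scene too. There is more than one size of the part that bears filter_tab; the job needs the largest.

How it is judged:
On the way, in this order (a step that is already met when the one before it is completed fails the run):
1. the filter panel is in the slot, fully home, the bolt still drawn back (z of filter_tab in the frame of slot_mouth between 0.021 and 0.0305 m and x of filter_tab in the frame of slot_mouth between -0.004 and 0.004 m and y of filter_tab in the frame of slot_mouth between -0.005 and 0.005 m and value of joint bolt below 0.006 m), for 0.2 s.
2. the bolt is shot across the slot and its handle lies in the second notch (value of joint bolt above 0.035 m and value of joint bolt_handle below 0.2 rad), for 0.2 s.
At the end, for the whole second after the job is handed in: The filter panel sits in the slot within 4 mm of fully home (tab centre 21 to 30.5 mm out from the mouth, within 4 mm across and 5 mm along the slot, square to 0.06 rad), the bolt is shot (joint over 35 mm of its 38 mm) and its handle lies in the second notch (under 0.2 rad) (all of step 2 and z of filter_tab in the frame of slot_mouth between 0.021 and 0.0305 m and x of filter_tab in the frame of slot_mouth between -0.004 and 0.004 m and y of filter_tab in the frame of slot_mouth between -0.005 and 0.005 m and angle between the z axis of filter_tab and the z axis of slot_mouth, either way round below 0.06 rad); the robot touches nothing.
It fails at once if the offcut, glue bottle, sanding block or mallet is moved by more than 30 mm (distance of any of offcut, glue, sand_block, mallet from where it was at the start of the episode above 0.03 m).
It also fails if it takes over 54 s, if anything falls off the work surface, if the arm or the gripper's body presses on something with over 40 N, if the wrist force passes 120 N, or if a joint passes its speed limit or range.

ROBOT

A 7-joint arm with a two-finger parallel gripper is mounted at the origin on the work surface. World frame = base frame: x ahead of the robot, y to its left, z up, the work surface at z = 0. Lengths are in m, angles in rad, forces in N, time in s.
With the tool pointing down it reaches from about 0.35 to 0.9 m from the base axis. Payload 7.2 kg.
Tool frame: the origin (TCP) lies between the finger pads; the fingertips stand 11 mm ahead of it and the grasp point (between the pads) lies 8 mm behind it (env.finger_overhang is the distance from the TCP to the fingertips, in m); z points along the fingers, y is the line along which they close (so a half turn about z gives the same grasp; the last joint's range is limited). The gripper opens to 88 mm and grips with 3 to 60 N. Pads are 20 mm wide; open, the fingers measure 115 mm over their backs; the gripper's body (75 mm by 178 mm) begins 61 mm behind the grasp point.
Start: joints at [1.18, 0.411, -0.013, 1.596, 0.006, 1.134, -0.082], TCP at [0.198, -0.593, 0.213] pointing down, gripper open.
Joint ranges: [-2.95, 2.95], [-0.29, 1.99], [-1.47, 1.44], [0.14, 2.54], [-1.03, 4.17], [0.13, 1.85], [-2.86, 2.86]. Speed limits (rad/s): [2.39, 2.39, 3.01, 3.01, 3.14, 3.14, 3.14].

INTERFACE

Orientations are given as a rotation vector (axis times angle).
In Python, from rig import env, viewer gives the robot as it stands.
- The arm moves only by the tool move_arm, never from a script. Its argument "deltas" is a list of rows, each a list of 7 numbers: the shift along the tool's x, y, z in mm, then the turn, a rotation vector about the tool's x, y, z in degrees, then the closure, from 0 (fully open) to 1 (shut). In form: [[tx, ty, tz, rx, ry, rz, jaw], ...]. A call has 1 to 12 rows; each row shifts and turns the commanded pose from where the row before left it, along the tool's axes as they then stand; what a row does not reach is not made up. A row lasts 1/8 s, in which the tool goes at most 62.5 mm and 10.7 degrees, less where a joint would pass 70% of its speed; a pose out of reach is approached as far as the arm can. A call is refused whole if a number of a shift passes 62.5 or a number of a turn 10.7, either way. A call with a gripper value outside its range is refused whole. The fingers move at their own pace and stop on an object; "force" is the grip in N (left out, the last holds). Time passes only in rows, so rows that do not move let the fingers close. It gives the time, the measured TCP pose, the force, the opening and the grip force at its end, in the units of the state.
- env.observe(): the state, without advancing time (a new reading comes with each control period).
- viewer.capture(name): name is "scene" or "top" or "wrist"; returns a dict with "frame" (480x640x3 uint8, red, green, blue), "camera_matrix" (3x3 intrinsics, pixels), "dist" ([k1, k2, p1, p2, k3] as OpenCV has them; the pictures are not rectified), "view" (4x4, takes a point from world to camera coordinates); the wrist camera has in their place "T_tool_cam" (4x4, takes a point from camera to tool coordinates, whose origin is the TCP and whose axes are the flange's). Camera axes: x right, y down, z forward; pixel columns grow to the right and rows downward; lengths in m; the calibration is good to about 2 mm. A picture is of the moment at which its call begins: read the wrist's pose just before it. There is no depth.
- env.hand_in(): hands the job in; it is judged then, once.
The state is a dict: "clock": time; "q": joint angles; "qvel": joint speeds; "tau": joint torques, N m; "tcp_pos": TCP position; "tcp_rot": TCP orientation; "wrist_force": force on the tool from outside, world axes, zero at the start; "ft_torque": the same for the moment, N m; "width": opening from 0.0 (shut) to 1.0 (fully open); "grasp_force": force on a finger pad.
Only numpy, scipy, OpenCV 4.12 (cv2) and the standard library are available. Lean on these libraries where they do the work, as an engineer would, in place of code of your own. Each camera call takes 0.05 s, during which the arm holds its last target. There are 200 camera calls.

## Working session

There is one attempt and no reset: what is moved stays moved. The work goes in short steps, Python scripts to look and compute and a tool call to move; the robot and the scene stay as the last step left them, time stands still between calls to the robot, and variables do not carry over. Pictures are saved under pics/ and viewed, at most 10 in all, crops included, and the job is handed in when it is done.

Besides the shell and the picture viewer there is one more tool, called after "Emit:" by a JSON object that holds its "fn" and its "kwargs". move_arm: Moves the arm, as the interface text tells. Its arguments: {"type":"object","properties":{"deltas":{"type":"array","items":{"type":"array","items":{"type":"number"}}},"force":{"type":"number"}},"required":["deltas"]}

```bash
ls; mkdir -p pics
python3 - <<'E'
from rig import env, viewer
import cv2,pickle,numpy as np
s=env.observe();print({k:np.round(v,3) for k,v in s.items()})
d={}
for n in("scene","top"):
    c=viewer.capture(n);d[n]=c;cv2.imwrite(f"pics/{n}0.png",c["frame"][:,:,::-1]);print(n,c["camera_matrix"].round(1).tolist(),c["dist"],c["view"].round(3).tolist())
pickle.dump(d,open("cap0.pkl","wb"))
E
```

```text
pics
{'clock': np.float64(0.0), 'q': array([ 1.18 ,  0.412, -0.013,  1.597,  0.006,  1.134, -0.082]), 'qvel': array([ 0.001,  0.   , -0.001,  0.002, -0.002,  0.001,  0.   ]), 'tau': array([ 0.0000e+00, -5.8794e+01,  6.4200e-01, -2.9108e+01, -5.4000e-02,
        1.8000e-02,  0.0000e+00]), 'tcp_pos': array([ 0.198, -0.592,  0.212]), 'tcp_rot': array([-3.099e+00, -5.050e-01,  1.000e-03]), 'wrist_force': array([ 0.373, -0.534,  0.202]), 'ft_torque': array([ 0.023, -0.004, -0.002]), 'grasp_force': np.float64(0.0), 'width': np.float64(0.999)}
scene [[622.7, 0.0, 317.0], [0.0, 622.7, 233.4], [0.0, 0.0, 1.0]] [-0.07077848  0.          0.          0.          0.        ] [[0.674, 0.739, 0.012, -0.329], [0.494, -0.438, -0.751, -0.222], [-0.55, 0.512, -0.66, 1.816], [0.0, 0.0, 0.0, 1.0]]
top [[436.6, 0.0, 319.0], [0.0, 436.6, 239.1], [0.0, 0.0, 1.0]] [-0.00600886  0.          0.          0.          0.        ] [[0.025, -0.999, -0.024, -0.116], [-0.994, -0.023, -0.105, 0.603], [0.104, 0.026, -0.994, 0.992], [0.0, 0.0, 0.0, 1.0]]
```

View pics/scene0.png

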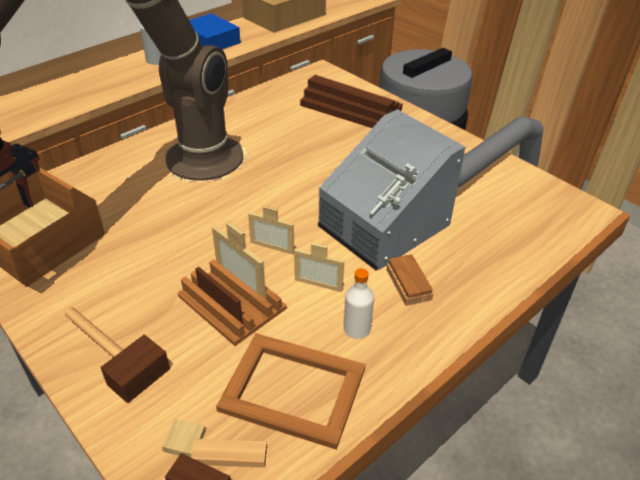

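View pics/top0.png

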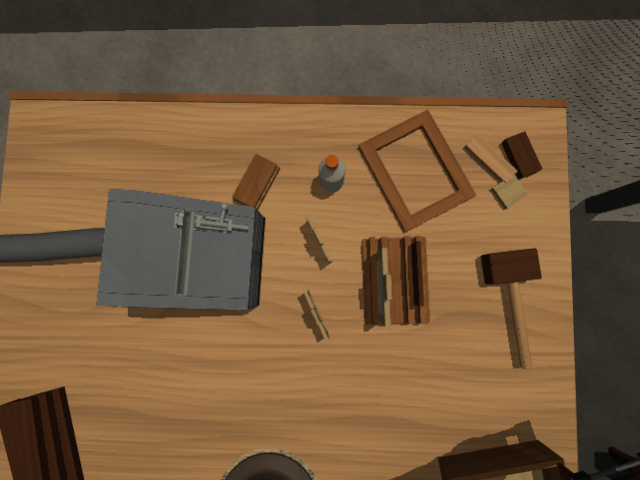

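The scene shows the large panel in the rack's left groove (tab at scene (236,236), top edge at top-image (379,250)–(387,323)). The smaller decoys stand between the rack and the unit. The slot runs (190,213)–(182,293) in the top image and (413,180)–(365,152) in the scene image, with the bolt at its far end.

```bash
cat > h.py <<'E'
import cv2,pickle,numpy as np
from scipy.spatial.transform import Rotation as R
def und(c,p): return cv2.undistortPoints(np.array(p,float).reshape(-1,1,2),c["camera_matrix"],c["dist"]).reshape(-1,2)
def view(c,s=None):
    if "view" in c: return c["view"]
    T=np.eye(4);T[:3,:3]=R.from_rotvec(s["tcp_rot"]).as_matrix();T[:3,3]=s["tcp_pos"]
    return np.linalg.inv(T@c["T_tool_cam"])
def proj(c,V,P):
    r=cv2.projectPoints(np.atleast_2d(P).astype(float),cv2.Rodrigues(V[:3,:3])[0],V[:3,3],c["camera_matrix"],c["dist"])[0];return r.reshape(-1,2)
def tri(c1,V1,p1,c2,V2,p2):
    X=cv2.triangulatePoints(V1[:3],V2[:3],und(c1,p1).T,und(c2,p2).T);X=(X[:3]/X[3]).T
    return X,np.linalg.norm(proj(c1,V1,X)-p1,axis=1),np.linalg.norm(proj(c2,V2,X)-p2,axis=1)
def snap(n,f):
    from rig import env,viewer
    s=env.observe();c=viewer.capture(n);cv2.imwrite(f"pics/{f}.png",c["frame"][:,:,::-1])
    pickle.dump((c,s),open(f"{f}.pkl","wb"));return c,s
E
python3 - <<'E'
from h import *
d=pickle.load(open("cap0.pkl","rb"));a,b=d["scene"],d["top"]
S=[(413,180),(365,152),(236,232),(214,231),(263,268)];T=[(190,213),(182,293),(383,290),(387,323),(379,250)]
X,e,f=tri(a,a["view"],S,b,b["view"],T);print(X.round(3),e.round(1),f.round(1))
A=cv2.resize(b["frame"][180:335,90:440],(800,354),interpolation=3)
B=cv2.resize(a["frame"][210:317,175:350],(400,246),interpolation=3)
C=cv2.resize(a["frame"][125:232,320:495],(400,246),interpolation=3)
cv2.imwrite("pics/comp.png",np.vstack([A,np.hstack([B,C])])[:,:,::-1])
E
```

```text
[[ 0.637  0.155  0.194]
 [ 0.477  0.163  0.187]
 [ 0.492 -0.236  0.169]
 [ 0.424 -0.249  0.135]
 [ 0.575 -0.232  0.122]] [1.1 0.6 0.6 0.6 0.6] [1.2 0.7 0.6 0.6 0.6]
```

View pics/comp.png

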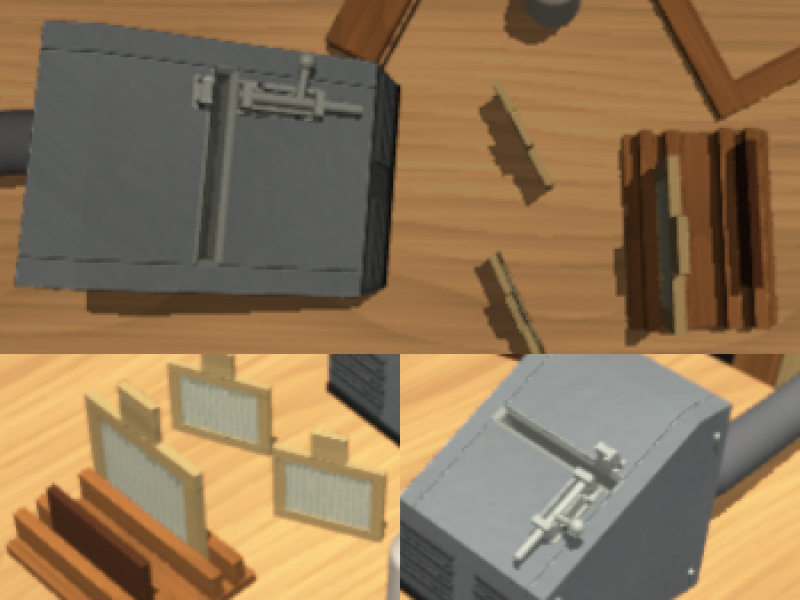

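The composite shows the panel's top edge ends at crop (673,153) and (681,333), with the tab at (683,218–275). The slot mouth spans (224,70) to (209,263), and the knob is at about (307,62). The panel fills the rack's left groove.

```bash
cat >> h.py <<'E'
def onz(c,V,p,z):
    r=np.c_[und(c,p),np.ones(len(p))]@V[:3,:3];o=-V[:3,:3].T@V[:3,3];z=np.broadcast_to(z,len(p))
    return o+r*((z-o[2])/r[:,2])[:,None]
def frame(x,y):  # tool matrix from z axis & y axis hint given as (zaxis, yaxis)
    z=np.array(x,float);z/=np.linalg.norm(z);y=np.array(y,float);y-=z*(y@z);y/=np.linalg.norm(y)
    return np.c_[np.cross(y,z),y,z]
def rows(p1,M1,jaw,s=None,n=None,vm=55,wm=9.5):
    "rows from the present pose to p1,M1"
    if s is None:
        from rig import env
        s=env.observe();s=(s["tcp_pos"],R.from_rotvec(s["tcp_rot"]).as_matrix())
    p,M=np.array(s[0],float),s[1];p0=p.copy();M0=M
    w=R.from_matrix(M0.T@M1).as_rotvec(degrees=True);d=np.linalg.norm(p1-p0)*1e3
    n=n or int(max(np.ceil(d/vm),np.ceil(np.linalg.norm(w)/wm),1))
    out=[]
    for k in range(1,n+1):
        pk=p0+(p1-p0)*k/n;Mk=M0@R.from_rotvec(w*k/n,degrees=True).as_matrix()
        t=(M.T@(pk-p)*1e3).round(1);r=R.from_matrix(M.T@Mk).as_rotvec(degrees=True).round(2)
        out.append([*t.tolist(),*r.tolist(),jaw]);p=p+M@t/1e3;M=M@R.from_rotvec(r,degrees=True).as_matrix()
    print(str(out).replace(" ",""));return p,M
E
python3 - <<'E'
from h import *
from rig import viewer
d=pickle.load(open("cap0.pkl","rb"));a,b=d["scene"],d["top"]
tp=lambda u,v:(90+u/2.286,180+v/2.284)
sp=lambda u,v:(175+u/2.286,210+(v-354)/2.299)
E=onz(b,b["view"],[tp(673,153),tp(681,333)],.145);print("edge",E,np.linalg.norm(E[1]-E[0]))
print("tab",onz(b,b["view"],[tp(683,218),tp(684,275)],.19))
print("scene", onz(a,a["view"],[sp(88,397),sp(203,474),sp(122,385),sp(158,412)],[.145,.145,.19,.19]))
S,e,f=tri(a,a["view"],[(320+(500-400)/2.286,125+(412-354)/2.299),(320+(612-400)/2.286,125+(478-354)/2.299)],b,b["view"],[tp(209,263),tp(224,70)]);print("slot",S,e,f,np.linalg.norm(S[1]-S[0]))
T=viewer.capture("wrist");print(T["T_tool_cam"].round(3),T["camera_matrix"].round(0).tolist(),T["dist"])
rows(np.array([.20,-.50,.40]),frame([0,0,-1],[0,-1,0]),0)
st=(np.array([.20,-.50,.40]),frame([0,0,-1],[0,-1,0]))
rows(np.array([.45,-.24,.40]),frame([0,0,-1],[0,-1,0]),0,st)
E
```

```text
edge [[ 0.58051437 -0.23955033  0.145     ]
 [ 0.42031549 -0.24821595  0.145     ]] 0.16043308378779586
tab [[ 0.52098034 -0.24302241  0.19      ]
 [ 0.47279659 -0.24429677  0.19      ]]
scene [[ 0.42613567 -0.25151719  0.145     ]
 [ 0.58128715 -0.23520349  0.145     ]
 [ 0.47873238 -0.24542881  0.19      ]
 [ 0.53020209 -0.2433262   0.19      ]]
slot [[0.47311341 0.16302895 0.1899365 ]
 [0.63848472 0.15509766 0.19910486]] [0.5342145  0.23566068] [0.65961115 0.26586756] 0.16581505812768174
[[-0.001 -0.956 -0.292  0.081]
 [ 1.    -0.    -0.001  0.001]
 [ 0.    -0.292  0.956 -0.172]
 [ 0.     0.     0.     1.   ]] [[352.0, 0.0, 317.0], [0.0, 352.0, 235.0], [0.0, 0.0, 1.0]] [-0.03193208  0.          0.          0.          0.        ]
[[7.8,-21.8,-46.8,-0.02,0.0,4.62,0],[6.0,-22.3,-46.8,-0.01,0.01,4.63,0],[4.1,-22.8,-46.9,-0.02,0.0,4.62,0],[2.4,-23.0,-46.8,-0.01,0.0,4.63,0]]
[[35.7,-37.1,0.0,0.0,0.0,0.0,0],[35.7,-37.2,0.0,0.0,0.0,0.0,0],[35.7,-37.1,0.0,0.0,0.0,0.0,0],[35.8,-37.2,0.0,0.0,0.0,0.0,0],[35.7,-37.1,0.0,0.0,0.0,0.0,0],[35.7,-37.2,0.0,0.0,0.0,0.0,0],[35.7,-37.1,0.0,0.0,0.0,0.0,0]]
```

Emit:
{"fn": "move_arm", "kwargs": {"deltas": [[8,-22,-47,0,0,4.6,0],[6,-22,-47,0,0,4.6,0],[4,-23,-47,0,0,4.6,0],[2.5,-23,-47,0,0,4.6,0],[35,-37,0,0,0,0,0],[35,-37,0,0,0,0,0],[35,-37,0,0,0,0,0],[35,-37,0,0,0,0,0],[35,-37,0,0,0,0,0],[35,-37,0,0,0,0,0],[30,-37,0,0,0,0,0],[0,0,0,0,0,0,0]]}}

```text
clock: 1.65
tcp_pos: [0.4418, -0.2369, 0.4009]
tcp_rot: [-3.14, -0.013, -0.0]
wrist_force: [-0.5, -0.5, 0.3]
width: 1.001
grasp_force: 0.0
```

Run:
```python
from h import *
c,s=snap("wrist","w1");print(s["tcp_pos"],s["tcp_rot"],s["clock"],s["q"].round(2))
cv2.imwrite("pics/w1c.png",cv2.resize(c["frame"],(800,600),interpolation=3)[:,:,::-1])
V=view(c,s);X=np.array([[.4203,-.248,.145],[.5805,-.2395,.145],[.473,-.244,.19],[.521,-.243,.19]]);print(proj(c,V,X)*1.25)
```

```text
[ 0.44181985 -0.23694702  0.40092206] [-3.14008719e+00 -1.33623866e-02 -2.26817393e-04] 1.65 [ 0.65  0.11 -0.28  1.57  0.03  1.47 -1.2 ]
[[406.51550864 267.43108999]
 [399.68154341  93.77194853]
 [403.92569601 220.33622998]
 [403.48483856 162.75808474]]
```

View pics/w1c.png

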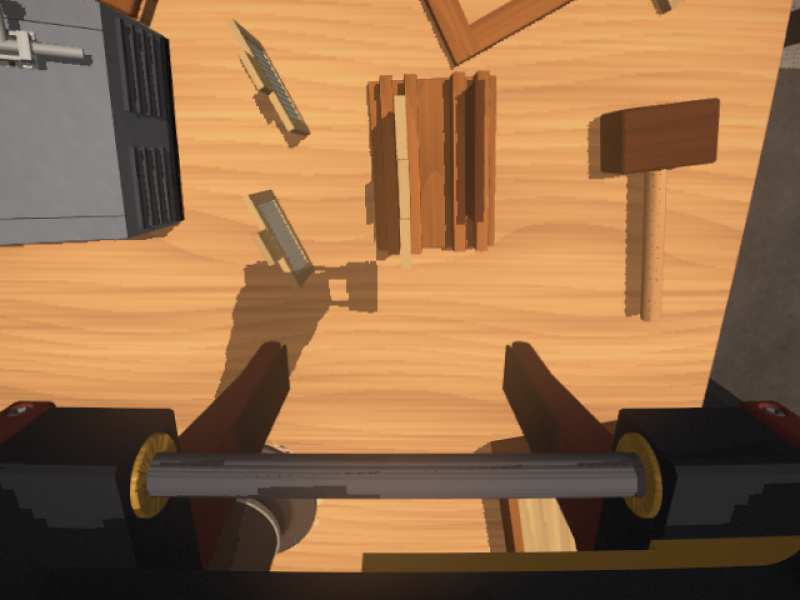

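The wrist view agrees with the estimates to about 1 px: edge ends at (406,268) and (400,95), tab at (404,159–219). I'll grasp.

Run:
```python
from h import *
M=frame([0,0,-1],[.054,-.9985,0])
st=rows(np.array([.499,-.2435,.23]),M,0)
rows(np.array([.499,-.2435,.1625]),M,0,st,n=3)
```

```text
[[14.7,1.1,42.7,-0.01,0.01,-0.7,0],[14.6,1.4,42.8,-0.0,0.01,-0.7,0],[14.6,1.5,42.7,-0.01,0.0,-0.7,0],[14.6,1.6,42.7,-0.0,0.01,-0.7,0]]
[[-0.0,0.0,22.5,-0.0,0.0,0.0,0],[-0.0,0.0,22.5,-0.0,0.0,0.0,0],[-0.0,0.0,22.5,-0.0,0.0,0.0,0]]
```

Emit:
{"fn": "move_arm", "kwargs": {"deltas": [[14.6,1.4,42.7,0,0,-0.7,0],[14.6,1.4,42.7,0,0,-0.7,0],[14.6,1.4,42.7,0,0,-0.7,0],[14.6,1.4,42.7,0,0,-0.7,0],[0,0,22.5,0,0,0,0.3],[0,0,22.5,0,0,0,0.5],[0,0,22.5,0,0,0,0.6],[0,0,0,0,0,0,0.7],[0,0,0,0,0,0,0.7]], "force": 40}}

```text
clock: 2.82
tcp_pos: [0.4983, -0.246, 0.1637]
tcp_rot: [3.14, 0.078, 0.001]
wrist_force: [0.6, 0.5, -0.2]
width: 0.47
grasp_force: 0.0
```

Run:
```python
from h import *
c,s=snap("wrist","w2");print(s["tcp_pos"],s["tcp_rot"],s["width"],s["wrist_force"])
cv2.imwrite("pics/w2c.png",cv2.resize(c["frame"],(800,600),interpolation=3)[:,:,::-1])
V=view(c,s);X=np.array([[.4203,-.248,.145],[.5805,-.2395,.145],[.473,-.244,.19],[.521,-.243,.19]]);print(proj(c,V,X)*1.25)
```

```text
[ 0.49825862 -0.2460315   0.16372052] [3.13997355e+00 7.75769843e-02 7.69409555e-04] 0.4698039494669666 [ 0.61339409  0.539331   -0.20161945]
[[390.93944024 478.70938642]
 [388.10295896 157.22192992]
 [385.65992693 446.28320624]
 [388.50624032 331.47238441]]
```

View pics/w2c.png

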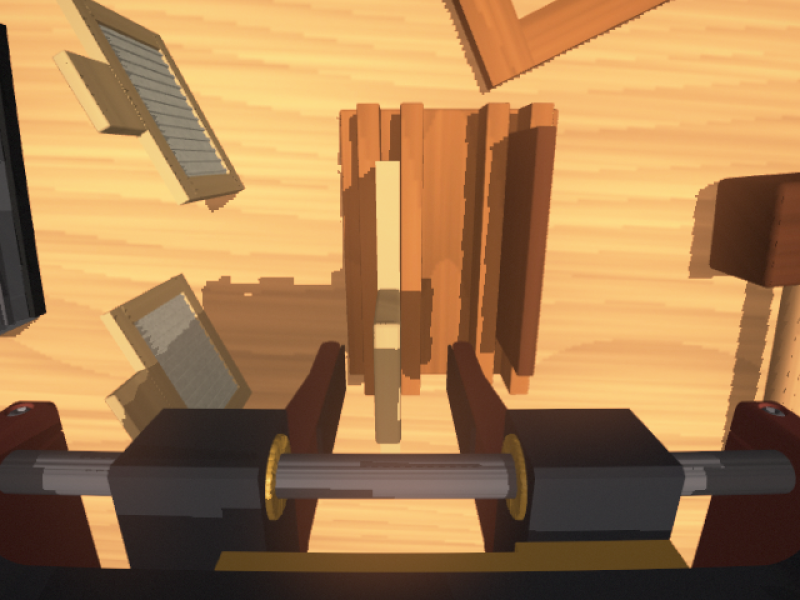

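The tab sits between the fingers at (388,322–442). The finger midpoint is about (396), so I'll shift 2.7 mm along -y and 1.2 mm along +x, then close.

Emit:
{"fn": "move_arm", "kwargs": {"deltas": [[1.2,-2.7,1,0,0,0.2,0.7],[0,0,0,0,0,0,0.85],[0,0,0,0,0,0,1],[0,0,0,0,0,0,1],[0,0,0,0,0,0,1]], "force": 55}}

```text
clock: 3.5
tcp_pos: [0.4995, -0.2425, 0.1622]
tcp_rot: [3.14, 0.074, 0.001]
wrist_force: [0.2, -0.4, 2.9]
width: 0.111
grasp_force: 55.0
```

Run:
```python
from h import *
from rig import env
s=env.observe();print(s["tcp_pos"],s["tcp_rot"],s["width"],s["wrist_force"],s["grasp_force"],s["clock"])
# slot frame estimate from unit yaw: slot line
d=pickle.load(open("cap0.pkl","rb"));b=d["top"];a=d["scene"]
tp=lambda u,v:(90+u/2.286,180+v/2.284)
# unit top edges direction: ridge etc
print(onz(b,b["view"],[tp(213,70),tp(234,70),tp(197,262),tp(222,264)],.195))
```

```text
[ 0.49952948 -0.24247722  0.16220624] [3.14040313e+00 7.39048547e-02 6.13967469e-04] 0.11059858981062783 [ 0.17887731 -0.3846067   2.93125356] 54.99550938606262 3.5
[[0.63929929 0.16655452 0.195     ]
 [0.63968826 0.1481122  0.195     ]
 [0.47303276 0.17066264 0.195     ]
 [0.47190856 0.14904204 0.195     ]]
```

Gripped: 9.8 mm opening at 55 N, consistent with the 10 mm tab. I'll lift it, then go to a tilted pose that views the slot.

```bash
cat >> h.py <<'E'
def slot(psi):  # columns x,y,z of slot mouth frame, unit yaw psi rad
    return R.from_euler('z',psi).as_matrix()@np.array([[0,-1,0],[.8660254,0,-.5],[.5,0,.8660254]])
def toolS(psi):
    S=slot(psi);return np.c_[-S[:,1],-S[:,0],-S[:,2]]
E
python3 - <<'E'
from h import *
from rig import env
s=env.observe();M0=R.from_rotvec(s["tcp_rot"]).as_matrix()
st=rows(np.array([.4995,-.2425,.37]),M0,1,n=5)
m=np.array([.556,.159,.1945]);psi=-.03;S=slot(psi)
rows(m+S@[-.08,0,.187],toolS(psi),1,st,n=6)
E
```

```text
[[0.0,0.0,-41.6,0.0,0.0,0.0,1],[0.0,0.0,-41.5,0.0,0.0,0.0,1],[0.0,0.1,-41.6,0.0,0.0,0.0,1],[0.0,-0.0,-41.5,0.0,0.0,0.0,1],[0.0,-0.0,-41.6,0.0,0.0,0.0,1]]
[[10.5,-39.4,8.9,5.0,0.19,0.72,1],[9.9,-38.5,12.4,5.0,0.19,0.72,1],[9.4,-37.5,15.7,5.0,0.19,0.72,1],[8.9,-36.0,18.9,5.0,0.19,0.72,1],[8.4,-34.4,22.1,5.0,0.18,0.72,1],[7.9,-32.4,24.9,5.0,0.19,0.72,1]]
```

Emit:
{"fn": "move_arm", "kwargs": {"deltas": [[0,0,-30,0,0,0,1],[0,0,-44,0,0,0,1],[0,0,-45,0,0,0,1],[0,0,-45,0,0,0,1],[0,0,-44,0,0,0,1],[10.5,-39.4,8.9,5,0.2,0.7,1],[9.9,-38.5,12.4,5,0.2,0.7,1],[9.4,-37.5,15.7,5,0.2,0.7,1],[8.9,-36,18.9,5,0.2,0.7,1],[8.4,-34.4,22.1,5,0.2,0.7,1],[7.9,-32.4,24.9,5,0.2,0.7,1],[0,0,0,0,0,0,1]]}}

```text
clock: 5.0
tcp_pos: [0.5497, -0.0018, 0.3145]
tcp_rot: [-2.615, 0.035, -0.005]
wrist_force: [-0.1, 0.3, -2.3]
width: 0.109
grasp_force: 55.0
```

Run:
```python
from h import *
from rig import env
c,s=snap("wrist","w3");print(s["tcp_pos"],s["tcp_rot"],s["width"],s["wrist_force"],s["clock"],s["q"].round(2))
cv2.imwrite("pics/w3c.png",cv2.resize(c["frame"],(800,600),interpolation=3)[:,:,::-1])
V=view(c,s);m=np.array([.556,.159,.1945]);S=slot(-.03)
P=np.array([[-10,-85.5,0],[10,-85.5,0],[10,85.5,0],[-10,85.5,0],[-64,-98,26],[-9,-62,13]])/1e3
print(proj(c,V,m+P@S.T)*1.25)
M=R.from_rotvec(s["tcp_rot"]).as_matrix()
print("panel bottom",proj(c,V,s["tcp_pos"]+np.array([[80,5,147.2],[80,-5,147.2],[80,0,17.2],[25,0,-27.8]])/1e3@M.T)*1.25)
```

```text
[ 0.54970371 -0.00178113  0.31454757] [-2.61533462  0.03482333 -0.00545413] 0.10923550055179822 [-0.08107214  0.25927877 -2.32240827] 5.0 [ 0.57  0.32 -0.42  1.62 -0.4   1.32 -1.31]
[[306.90896673 151.39085537]
 [281.18937729 151.46064682]
 [295.32217319 353.55912825]
 [317.79379966 353.67176414]
 [374.83063401 132.43420955]
 [303.91124013 183.44214523]]
panel bottom [[402.76463268 162.09082025]
 [388.42356879 162.09185466]
 [395.33304461 163.56382438]
 [395.19818127 327.38222128]]
```

View pics/w3c.png

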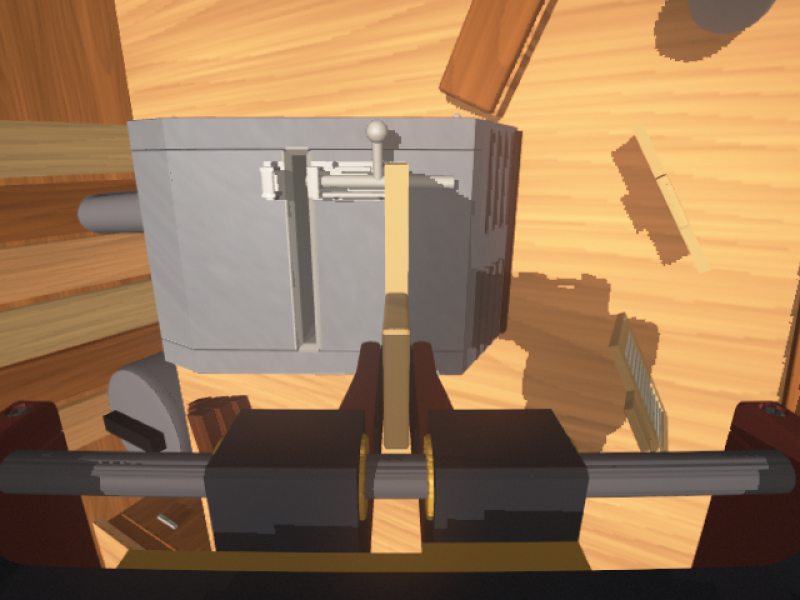

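The slot mouth shows at about (286–310,148) to (297–319,350), within 3–4 px of the prediction. The knob at (377,131) matches too. I'll zoom in to refine.

Run:
```python
from h import *
c,s=pickle.load(open("w3.pkl","rb"));f=c["frame"]
A=cv2.resize(f[105:165,200:320],(800,400),interpolation=3)   # scale 6.667
B=cv2.resize(f[265:295,200:320],(800,200),interpolation=3)
cv2.imwrite("pics/z3.png",np.vstack([A,B])[:,:,::-1])
```

```text
(no output)
```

View pics/z3.png

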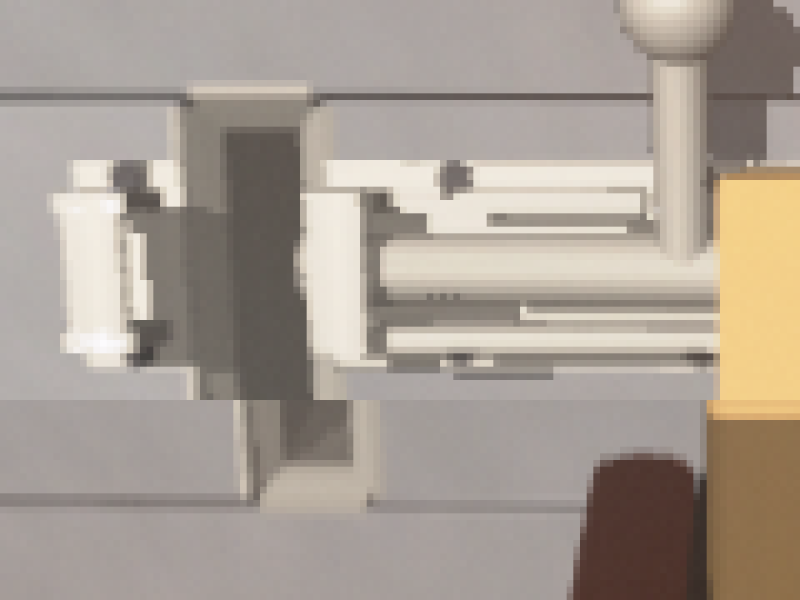

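The zoomed crop gives the flare's outer corners at far (177,85) and (325,85), near (249,512) and (378,512), and the knob at (677,3).

```bash
cat > fit.py <<'E'
from h import *
from scipy.optimize import least_squares
c,s=pickle.load(open("w3.pkl","rb"));V=view(c,s)
d=pickle.load(open("cap0.pkl","rb"));a,b=d["scene"],d["top"]
k=6.667;Z=lambda u,v:(200+u/k-.43,105+v/k-.43)
W=np.array([Z(177,85),Z(325,85),(200+249/k-.43,265+112/k-.43),(200+378/k-.43,265+112/k-.43),Z(677,3)])
Tp=np.array([(90+u/2.286-.28,180+v/2.284-.28) for u,v in[(213,70),(234,70),(197,262),(222,264),(307,61)]])
Sc=np.array([(320+(500-400)/2.286-.28,125+(412-354)/2.299-.28),(320+(612-400)/2.286-.28,125+(478-354)/2.299-.28)])
P=np.array([[10,-85.5,0],[-10,-85.5,0],[10,85.5,0],[-10,85.5,0],[-64,-98,26]])/1e3
Q=np.array([[0,85.5,0],[0,-85.5,0]])/1e3
def res(x,full=False):
    S=slot(x[3]);m=x[:3]
    r=[proj(c,V,m+P@S.T)-W,(proj(b,b["view"],m+P@S.T)-Tp),(proj(a,a["view"],m+Q@S.T)-Sc)]
    return r if full else np.concatenate([r[0].ravel(),.7*r[1].ravel(),.5*r[2].ravel()])
r=least_squares(res,[.556,.159,.1945,-.03],loss="soft_l1")
if __name__=="__main__":
    print(r.x.round(4));[print(q.round(1).tolist()) for q in res(r.x,True)]
    r2=least_squares(lambda x:res(x)[:10],[.556,.159,.1945,-.03]);print("wrist only",r2.x.round(4),r2.fun.round(1))
E
python3 fit.py
```

```text
[ 0.5577  0.1586  0.1929 -0.0317]
[[0.3, 2.0], [-1.3, 2.0], [0.4, -0.4], [-1.0, -0.3], [0.3, -0.9]]
[[0.9, -2.0], [1.9, -0.7], [0.1, 0.6], [-0.3, 0.1], [0.5, -0.9]]
[[-0.9, -0.5], [2.0, 3.2]]
wrist only [ 0.5584  0.157   0.1944 -0.0354] [ 0.5  1.1 -1.   1.2  0.2 -0.3 -1.1 -0.2  1.1 -1.7]
```

```bash
sed -i 's/85.5/86.8/g; s/\[\[10,/[[11,/; s/\[-10,/[-11,/g; s/,\[10,/,[11,/' fit.py; python3 fit.py
python3 - <<'E'
from h import *
c,s=pickle.load(open("w3.pkl","rb"));M=R.from_rotvec(s["tcp_rot"]).as_matrix();V=view(c,s)
# where is the far edge of tab / top edge of panel in the hand?  tab top far end at (396,330)/1.25, near (396,447); edge far (396,164)
for x in(79,80,81):print(x,proj(c,V,s["tcp_pos"]+np.array([[x,0,17.2],[x-55,0,-27.8],[x-105,0,-27.8]])/1e3@M.T).round(1)*1.25)
E
```

```text
[ 0.5577  0.16    0.1908 -0.0326]
[[-0.3, 0.7], [-0.0, 0.7], [-0.1, -0.2], [0.1, -0.1], [0.2, -0.6]]
[[0.2, -2.5], [2.1, -1.1], [-0.8, 1.2], [-0.3, 0.8], [0.1, -0.7]]
[[-0.9, -0.3], [2.6, 4.0]]
wrist only [ 0.5578  0.1596  0.1913 -0.0343] [-0.3  0.5  0.   0.5 -0.3 -0.2 -0.  -0.1  0.5 -0.7]
79 [[395.375 166.125]
 [395.25  330.   ]
 [395.25  450.375]]
80 [[395.375 163.625]
 [395.25  327.375]
 [395.25  448.25 ]]
81 [[395.375 161.   ]
 [395.25  324.75 ]
 [395.25  446.   ]]
```

```bash
cat >> h.py <<'E'
m0=np.array([.5578,.1597,.1912]);PSI=-.034
def inslot(s=None):
    from rig import env
    s=s or env.observe();S=slot(PSI);p=S.T@(s["tcp_pos"]-m0)*1e3
    e=R.from_matrix(toolS(PSI).T@R.from_rotvec(s["tcp_rot"]).as_matrix()).as_rotvec(degrees=True)
    print("t",s["clock"].round(2),"slot mm",p.round(2),"roterr deg(tool)",e.round(2),"F slot",(S.T@s["wrist_force"]).round(1),"w",s["width"].round(3));return p
E
python3 - <<'E'
from h import *
inslot();S=slot(PSI)
st=rows(m0+S@[.0005,0,.187],toolS(PSI),1)
rows(m0+S@[.0005,0,.157],toolS(PSI),1,st,n=2)
E
```

```text
Traceback (most recent call last):
  File "h.py", line 46, in inslot
    print("t",s["clock"].round(2),"slot mm",p.round(2),"roterr deg(tool)",e.round(2),"F slot",(S.T@s["wrist_force"]).round(1),"w",s["width"].round(3));return p
              ^^^^^^^^^^^^^^^^
AttributeError: 'float' object has no attribute 'round'
```

```bash
sed -i 's/s\["clock"\].round(2)/s["clock"]/; s/s\["width"\].round(3)/s["width"]/' h.py
python3 - <<'E'
from h import *
inslot();S=slot(PSI)
st=rows(m0+S@[.0005,0,.187],toolS(PSI),1)
rows(m0+S@[.0005,0,.157],toolS(PSI),1,st,n=2)
E
```

```text
t 5.05 slot mm [-79.45   2.08 189.12] roterr deg(tool) [-0.   -0.25 -0.3 ] F slot [-2.   0.1 -1.6] w 0.1104930063865317
[[1.3,-40.0,1.1,0.0,0.12,0.15,1],[1.1,-39.9,1.0,0.0,0.13,0.15,1]]
[[0.0,-0.0,15.0,0.0,-0.0,0.0,1],[0.0,-0.0,15.0,0.0,-0.0,0.0,1]]
```

Emit:
{"fn": "move_arm", "kwargs": {"deltas": [[0.8,-20,0.7,0,0,0.1,1],[0.8,-30,0.7,0,0.1,0.1,1],[0.5,-30,0.7,0,0.1,0.1,1],[0,0,15,0,0,0,1],[0,0,15,0,0,0,1],[0,0,0,0,0,0,1],[0,0,0,0,0,0,1]]}}

```text
clock: 5.92
tcp_pos: [0.5557, 0.0808, 0.3281]
tcp_rot: [-2.617, 0.047, -0.013]
wrist_force: [0.2, -0.5, -3.3]
width: 0.111
grasp_force: 55.0
```

Run:
```python
from h import *
inslot();c,s=snap("wrist","w4")
V=view(c,s);S=slot(PSI);P=np.array([[11,-86.8,0],[-11,-86.8,0],[11,86.8,0],[-11,86.8,0],[-64,-98,26]])/1e3
print((proj(c,V,m0+P@S.T)*1.25).round(0).tolist())
cv2.imwrite("pics/w4c.png",cv2.resize(c["frame"],(800,600),interpolation=3)[:,:,::-1])
```

```text
t 5.925 slot mm [ 9.0000e-02 -5.4000e-01  1.5806e+02] roterr deg(tool) [0.01 0.08 0.08] F slot [-2.1 -0.3 -2.6] w 0.1105763522806394
[[380.0, 153.0], [411.0, 153.0], [383.0, 372.0], [409.0, 372.0], [493.0, 135.0]]
```

View pics/w4c.png

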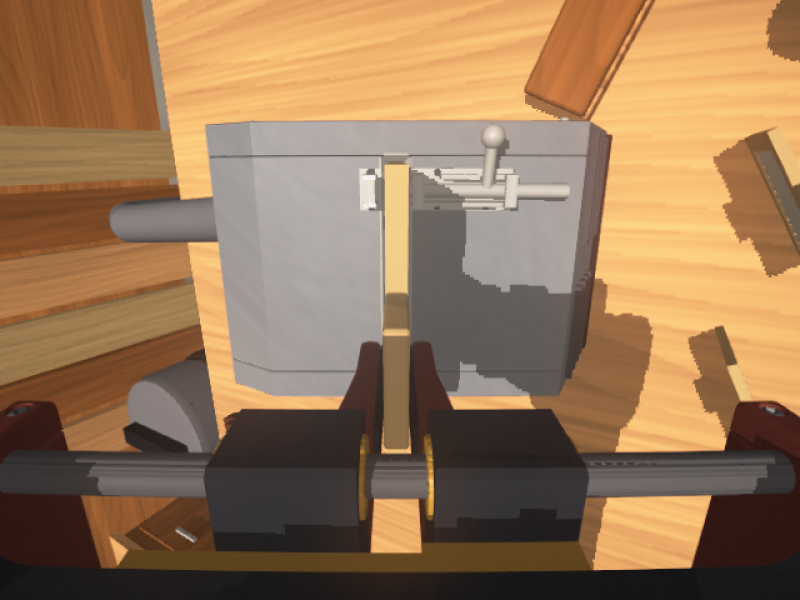

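The panel (column 385–409) lies centred over the slot (382–411, far end at row 154). The knob is at (493,136), as predicted. I'll insert the panel.

Emit:
{"fn": "move_arm", "kwargs": {"deltas": [[-0.4,-0.4,7,0,0,0,1],[0,0,5,0,0,0,1],[0,0,5,0,0,0,1],[0,0,5,0,0,0,1],[0,0,5,0,0,0,1],[0,0,5,0,0,0,1]], "force": 60}}

```text
clock: 6.72
tcp_pos: [0.5558, 0.0983, 0.3009]
tcp_rot: [-2.617, 0.045, -0.014]
wrist_force: [-0.7, -0.5, -2.5]
width: 0.107
grasp_force: 60.0
```

```bash
python3 -c "
from h import *
inslot()"
```

```text
t 6.725 slot mm [ 1.6300e+00 -9.0000e-02  1.2577e+02] roterr deg(tool) [ 0.02  0.1  -0.02] F slot [-1.7  0.7 -1.9] w 0.10702103852760506
```

Emit:
{"fn": "move_arm", "kwargs": {"deltas": [[0,0.5,10,0,0,0,1],[0,0,10,0,0,0,1],[0,0,10,0,0,0,1],[0,0,8,0,0,0,1],[0,0,8,0,0,0,1],[0,0,6,0,0,0,1]]}}

```text
clock: 7.48
tcp_pos: [0.5577, 0.1233, 0.2566]
tcp_rot: [-2.618, 0.046, -0.017]
wrist_force: [-1.3, -5.1, 6.1]
width: 0.107
grasp_force: 60.0
```

```bash
python3 -c "
from h import *
inslot()"
```

```text
t 7.475 slot mm [ 1.21 -1.12 74.8 ] roterr deg(tool) [ 0.01  0.23 -0.02] F slot [-1.4  1.1  7.9] w 0.10651678067112094
```

Emit:
{"fn": "move_arm", "kwargs": {"deltas": [[-0.8,0,8,0,0,0,1],[0,0,8,0,0,0,1],[0,0,8,0,0,0,1],[0,0,8,0,0,0,1],[0,0,6,0,0,0,1],[0,0,5,0,0,0,1],[0,0,4,0,0,0,1],[0,0,3,0,0,0,1],[0,0,2,0,0,0,1],[0,0,0,0,0,0,1]]}}

```text
clock: 8.72
tcp_pos: [0.5582, 0.1493, 0.2117]
tcp_rot: [-2.617, 0.046, -0.018]
wrist_force: [2.0, -2.7, 3.6]
width: 0.109
grasp_force: 60.0
```

```bash
python3 -c "
from h import *
inslot()"
```

```text
t 8.725 slot mm [ 1.28 -0.71 22.92] roterr deg(tool) [ 0.02  0.26 -0.02] F slot [-0.5 -2.1  4.4] w 0.10881518456695295
```

Not yet at the floor. I'll push further in small steps until the force rises.

Emit:
{"fn": "move_arm", "kwargs": {"deltas": [[0,0,2,0,0,0,1],[0,0,1,0,0,0,1],[0,0,0,0,0,0,1]]}}

```text
clock: 9.1
tcp_pos: [0.558, 0.1509, 0.209]
tcp_rot: [-2.617, 0.046, -0.017]
wrist_force: [0.7, -4.1, 4.8]
width: 0.113
grasp_force: 60.0
```

Emit:
{"fn": "move_arm", "kwargs": {"deltas": [[0,0,1,0,0,0,1],[0,0,0,0,0,0,1]]}}

```text
clock: 9.35
tcp_pos: [0.5583, 0.1513, 0.2083]
tcp_rot: [-2.617, 0.046, -0.018]
wrist_force: [1.1, -5.0, 6.9]
width: 0.105
grasp_force: 60.0
```

```bash
python3 -c "
from h import *
inslot()"
```

```text
t 9.35 slot mm [ 1.28 -0.8  19.06] roterr deg(tool) [ 0.02  0.26 -0.01] F slot [-0.9 -1.3  8.5] w 0.10522947448296133
```

Emit:
{"fn": "move_arm", "kwargs": {"deltas": [[0,0,1,0,0,0,1],[0,0,1,0,0,0,1],[0,0,0,0,0,0,1]]}}

```text
clock: 9.72
tcp_pos: [0.5589, 0.1514, 0.2081]
tcp_rot: [-2.618, 0.046, -0.02]
wrist_force: [-4.0, -10.6, 20.1]
width: 0.109
grasp_force: 60.0
```

```bash
python3 -c "
from h import *
inslot()"
```

```text
t 9.725 slot mm [ 1.29 -1.38 18.79] roterr deg(tool) [-0.    0.35 -0.01] F slot [ 0.7  3.7 22.8] w 0.10861012883315703
```

Force jumped to 23 N with no advance, so the panel is on the floor. I'll release and back out.

Emit:
{"fn": "move_arm", "kwargs": {"deltas": [[0,0,-1.5,0,0,0,1],[0,0,0,0,0,0,0.7],[0,0,0,0,0,0,0.6],[0,0,0,0,0,0,0.55],[0,0,-10,0,0,0,0.55],[0,0,-25,0,0,0,0.55],[0,0,-25,0,0,0,0.55],[0,0,-25,0,0,0,0.55],[20,16,0,0,0,0,0.55],[30,24,0,0,0,0,0.55],[30,24,0,0,0,0,0.55],[0,0,0,0,0,0,0.55]], "force": 30}}

```text
clock: 11.22
tcp_pos: [0.6346, 0.0487, 0.2472]
tcp_rot: [-2.617, 0.05, -0.013]
wrist_force: [0.2, 1.4, -0.2]
width: 0.452
grasp_force: 0.0
```

Run:
```python
from h import *
inslot();c,s=snap("wrist","w5");t,_=snap("top","t5")
V=view(c,s);S=slot(PSI)
for dz in(0,-2.4):
    P=np.array([[-64,-98,26+dz],[1,-80,4+dz],[1,80,4+dz],[1,-25,49+dz],[1,25,49+dz]])/1e3
    print((proj(c,V,m0+P@S.T)*1.25).round(0).tolist());print(((proj(t,t["view"],m0+P@S.T)-[90,180])*2.286).round(0).tolist())
A=cv2.resize(c["frame"],(560,420),interpolation=3)
B=cv2.resize(t["frame"][180:300,150:270],(600,600),interpolation=3)[:, :240]
Cc=np.zeros((600,800,3),np.uint8);Cc[:420,:560]=A;Cc[:,560:]=cv2.resize(t["frame"][190:310,165:213],(240,600),interpolation=3)
cv2.imwrite("pics/w5c.png",Cc[:,:,::-1])
P=np.array([[-64,-98,26],[1,-80,4],[1,80,4],[1,-25,49],[1,25,49]])/1e3
print("in composite: wrist",(proj(c,V,m0+P@S.T)*.875).round(0).tolist(),"top",((proj(t,t["view"],m0+P@S.T)-[165,190])*5+[560,0]).round(0).tolist())
```

```text
t 11.225 slot mm [-65.83 -80.5  102.66] roterr deg(tool) [0.01 0.1  0.2 ] F slot [ 1.1 -0.1 -0.9] w 0.4520616367310723
[[392.0, 274.0], [292.0, 293.0], [308.0, 496.0], [281.0, 406.0], [288.0, 477.0]]
[[307.0, 59.0], [225.0, 72.0], [208.0, 257.0], [231.0, 131.0], [225.0, 192.0]]
[[392.0, 273.0], [293.0, 292.0], [308.0, 494.0], [283.0, 403.0], [289.0, 474.0]]
[[306.0, 59.0], [224.0, 72.0], [208.0, 257.0], [230.0, 132.0], [225.0, 192.0]]
in composite: wrist [[275.0, 192.0], [204.0, 205.0], [215.0, 347.0], [197.0, 284.0], [202.0, 334.0]] top [[856.0, 78.0], [677.0, 108.0], [640.0, 512.0], [690.0, 237.0], [678.0, 370.0]]
```

View pics/w5c.png

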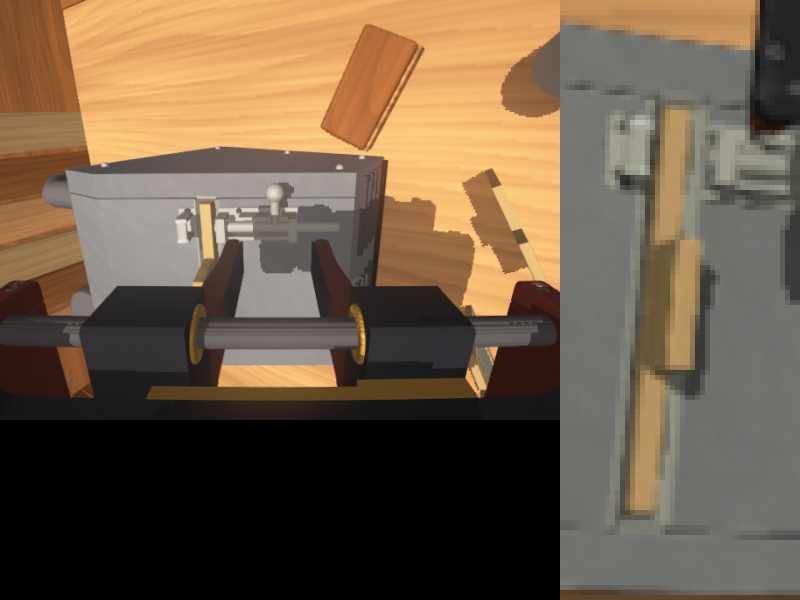

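The panel is in the slot with its top edge spanning as predicted. The knob is at (275,192) in the wrist view, exactly where predicted. I'll descend onto it.

Emit:
{"fn": "move_arm", "kwargs": {"deltas": [[17.5,-1.8,8,0,0,-0.2,0.55],[0,0,20,0,0,0,0.55],[0,0,20,0,0,0,0.55],[0,0,15,0,0,0,0.55],[0,0,10,0,0,0,0.55],[0,0,5,0,0,0,0.55],[0,0,0,0,0,0,0.55]]}}

```text
clock: 12.2
tcp_pos: [0.6526, 0.0912, 0.1822]
tcp_rot: [-2.618, 0.04, -0.016]
wrist_force: [0.4, 0.7, 0.3]
width: 0.444
grasp_force: 0.0
```

```bash
python3 -c "
from h import *
inslot()"
```

```text
t 12.2 slot mm [-61.   -97.06  24.8 ] roterr deg(tool) [ 0.01  0.1  -0.22] F slot [ 0.7 -0.4 -0. ] w 0.4443986709790926
```

Emit:
{"fn": "move_arm", "kwargs": {"deltas": [[1,3,0.5,0,0,0.2,0.6],[0,0,0,0,0,0,0.75],[0,0,0,0,0,0,1],[0,0,0,0,0,0,1]], "force": 25}}

```text
clock: 12.7
tcp_pos: [0.6535, 0.0888, 0.1803]
tcp_rot: [-2.617, 0.045, -0.015]
wrist_force: [-0.8, -0.2, 0.0]
width: 0.097
grasp_force: 0.0
```

```bash
python3 -c "
from h import *
inslot()"
```

```text
t 12.7 slot mm [-64.01 -98.08  24.41] roterr deg(tool) [ 0.01  0.11 -0.02] F slot [-0.2  0.8  0.1] w 0.09664796026690646
```

Emit:
{"fn": "move_arm", "kwargs": {"deltas": [[0,0,0,0,0,0,1]]}}

```text
clock: 12.82
tcp_pos: [0.6535, 0.0889, 0.1803]
tcp_rot: [-2.617, 0.045, -0.014]
wrist_force: [-1.0, -0.4, 0.1]
width: 0.01
grasp_force: 0.0
```

Run:
```python
from h import *
inslot();c,s=snap("wrist","w6");t,_=snap("scene","s6")
V=view(c,s);S=slot(PSI);print(proj(c,V,m0+S@np.array([-.064,-.098,.026])),proj(t,t["view"],m0+S@np.array([-.064,-.098,.026])))
A=cv2.resize(c["frame"],(480,360),interpolation=3);B=cv2.resize(c["frame"][180:380,240:400],(320,400),interpolation=3)
Cc=np.zeros((600,800,3),np.uint8);Cc[:360,:480]=A;Cc[:400,480:]=B;Cc[360:,:320]=cv2.resize(t["frame"][160:220,370:450],(320,240),interpolation=3)
cv2.imwrite("pics/w6c.png",Cc[:,:,::-1])
```

```text
t 12.825 slot mm [-63.95 -98.01  24.31] roterr deg(tool) [ 0.02  0.1  -0.02] F slot [-0.4  1.   0.3] w 0.010396477277944113
[[316.36010341 287.96179831]] [[397.31656604 200.01193446]]
```

View pics/w6c.png

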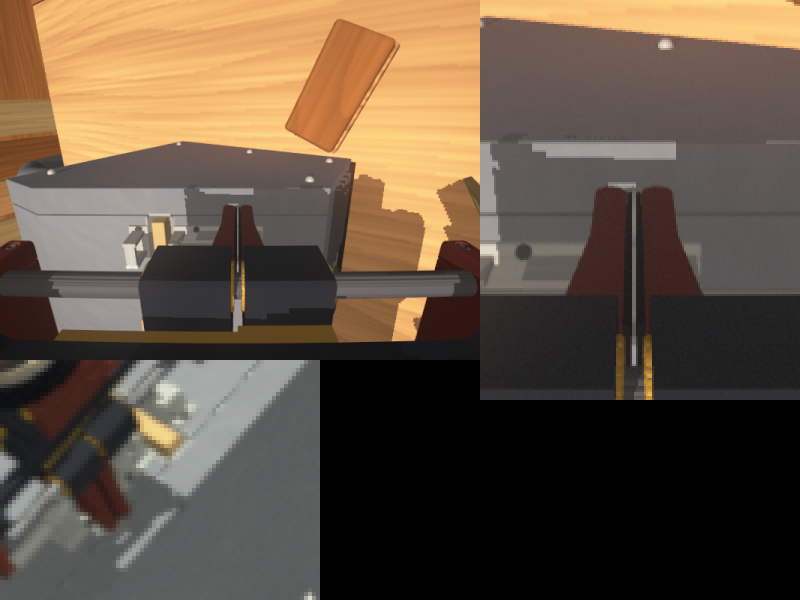

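The fingers shut without holding the ball: the wrist view shows the shut fingertips at about (238,207) with no knob between them. I'll reopen, back off and locate the knob numerically.

Emit:
{"fn": "move_arm", "kwargs": {"deltas": [[0,0,0,0,0,0,0.6],[0,0,0,0,0,0,0.5],[0,0,0,0,0,0,0.45],[0,0,-10,0,0,0,0.45],[0,0,-20,0,0,0,0.45],[0,0,-20,0,0,0,0.45],[-20,0,-20,0,0,0,0.45],[-20,0,0,0,0,0,0.45],[0,0,0,0,0,0,0.45]]}}

```text
clock: 14.05
tcp_pos: [0.6117, 0.0546, 0.2417]
tcp_rot: [-2.618, 0.045, -0.016]
wrist_force: [0.2, 0.4, 1.0]
width: 0.551
grasp_force: 0.0
```

```bash
cat > knob.py <<'E'
from h import *
def knob(name="w7",drawn=-64,r=40):
    c,s=snap("wrist",name);inslot(s);V=view(c,s);S=slot(PSI)
    q=lambda th,x=drawn:np.array([x,-62-38*np.cos(np.radians(20)+th),13+38*np.sin(np.radians(20)+th)])/1e3
    for th in(0,.3,.6,.9,1.2):print(th,proj(c,V,m0+S@q(th)).round(1))
    p=proj(c,V,m0+S@q(0))[0]
    D=np.linalg.norm((V[:3,:3]@(m0+S@q(0))+V[:3,3]));rad=352*.008/D
    x0,y0=(p-r).astype(int).clip(0);g=cv2.cvtColor(c["frame"],cv2.COLOR_RGB2GRAY)[y0:y0+2*r,x0:x0+2*r]
    G=cv2.resize(g,None,fx=4,fy=4,interpolation=3)
    h=cv2.HoughCircles(G,cv2.HOUGH_GRADIENT,1,20,param1=80,param2=14,minRadius=int(rad*4*.8),maxRadius=int(rad*4*1.35))
    print("rad",rad,"circles",None if h is None else [((x+.5)/4-.5+x0,(y+.5)/4-.5+y0,k/4) for x,y,k in h[0][:5]])
if __name__=="__main__": knob()
E
python3 knob.py
python3 - <<'E'
from h import *
for f,p in(("w5",(314,219)),):
    c,s=pickle.load(open(f+".pkl","rb"));V=view(c,s)
    g=cv2.cvtColor(c["frame"],cv2.COLOR_RGB2GRAY)[195:245,290:340];G=cv2.resize(g,None,fx=4,fy=4,interpolation=3)
    h=cv2.HoughCircles(G,cv2.HOUGH_GRADIENT,1,20,param1=80,param2=14,minRadius=25,maxRadius=60);print([((x+.5)/4-.5+290,(y+.5)/4-.5+195,k/4) for x,y,k in h[0][:4]])
    print(proj(c,V,m0+slot(PSI)@np.array([-.064,-.098,.026])))
E
```

```text
t 14.05 slot mm [-64.13 -57.46  95.36] roterr deg(tool) [-0.03  0.16 -0.  ] F slot [ 0.9 -0.2  0.7] w 0.551143610520306
0 [[316.2 190.3]]
0.3 [[316.1 200.8]]
0.6 [[316.1 215.5]]
0.9 [[316.1 232.6]]
1.2 [[316.1 249.9]]
rad 11.474611414303466 circles [(np.float64(315.25), np.float64(190.0), np.float32(10.05)), (np.float64(304.25), np.float64(211.25), np.float32(15.1)), (np.float64(297.0), np.float64(212.0), np.float32(13.725)), (np.float64(332.0), np.float64(210.0), np.float32(14.825)), (np.float64(331.0), np.float64(216.0), np.float32(12.625))]
[(np.float32(313.25), np.float32(220.75), np.float32(10.35)), (np.float32(319.0), np.float32(219.75), np.float32(14.575)), (np.float32(308.0), np.float32(221.25), np.float32(13.475)), (np.float32(328.0), np.float32(233.25), np.float32(10.725))]
[[313.82837006 219.47368111]]
```

Run:
```python
from h import *
from scipy.optimize import least_squares
S=slot(PSI);O=[("w3",301.2,105.0),("w4",394.4,108.2),("w5",313.25,220.75),("w7",315.25,190.0)]
L=[(pickle.load(open(n+".pkl","rb")),np.array([u,v])) for n,u,v in O]
f=lambda q:np.concatenate([proj(c,view(c,s),m0+S@q/1e3)[0]-p for (c,s),p in L])
r=least_squares(f,[-64,-98,26.]);print(r.x,r.fun.round(2))
for (c,s),p in L:
    V=view(c,s);print(352*.008/(V@np.r_[m0+S@r.x/1e3,1])[2])
print(f(np.array([-64,-98,26])).round(2),f(np.array([-64,-98,16])).round(2))
# radius by brightness in w7: row/col profiles through the ball
c,s=L[3][0];g=cv2.cvtColor(c["frame"],cv2.COLOR_RGB2GRAY);print(g[190,298:334].tolist());print(g[170:212,315].tolist())
```

```text
[-63.55902425 -97.66277241  27.06053509] [-0.24 -0.31 -0.05  0.09 -0.04 -0.46  0.26  0.6 ]
9.022248156443217
9.855201205553442
10.997820656583489
11.61522661201955
[ 0.31 -0.64  0.24 -0.27  0.58 -1.28  0.9  -0.14] [ 0.79 -0.02 -2.26  0.39  0.69 -4.55  0.92 -2.45]
[159, 157, 157, 156, 157, 158, 159, 161, 178, 189, 199, 204, 210, 217, 225, 233, 238, 234, 223, 215, 207, 200, 192, 185, 177, 167, 156, 141, 125, 101, 99, 98, 97, 98, 98, 98]
[159, 161, 159, 161, 160, 160, 159, 160, 156, 146, 151, 167, 180, 189, 198, 203, 207, 215, 222, 230, 234, 229, 223, 216, 211, 202, 191, 184, 177, 166, 153, 136, 162, 201, 201, 201, 202, 201, 202, 201, 200, 202]
```

The knob measures (-63.6, -97.7, 27) in the slot frame, back at rest. My earlier grasp held the ball nearer the tips than the grasp point. I'll retry deeper, closing slowly.

Emit:
{"fn": "move_arm", "kwargs": {"deltas": [[20,-0.5,0,0,0,0,0.5],[20,0,5,0,0,0,0.55],[0,0,20,0,0,0,0.6],[0,0,20,0,0,0,0.6],[0,0,15,0,0,0,0.6],[0,0,8,0,0,0,0.6],[0,0,5,0,0,0,0.6],[0,0,3,0,0,0,0.6],[0,0,0,0,0,0,0.6]], "force": 10}}

```text
clock: 15.22
tcp_pos: [0.6537, 0.0921, 0.1755]
tcp_rot: [-2.618, 0.045, -0.015]
wrist_force: [1.2, 0.2, -0.4]
width: 0.398
grasp_force: 0.0
```

```bash
python3 -c "
from h import *
inslot()"
```

```text
t 15.225 slot mm [-63.57 -98.18  18.52] roterr deg(tool) [ 0.01  0.12 -0.02] F slot [ 0.  -1.2 -0.5] w 0.3975894919716559
```

Emit:
{"fn": "move_arm", "kwargs": {"deltas": [[0,0,0,0,0,0,0.7],[0,0,0,0,0,0,0.74],[0,0,0,0,0,0,0.77],[0,0,0,0,0,0,0.79],[0,0,0,0,0,0,0.8]]}}

```text
clock: 15.85
tcp_pos: [0.6536, 0.0923, 0.1753]
tcp_rot: [-2.617, 0.045, -0.014]
wrist_force: [-0.2, -0.3, 1.1]
width: 0.199
grasp_force: 0.0
```

Emit:
{"fn": "move_arm", "kwargs": {"deltas": [[0,0,0,0,0,0,0.82],[0,0,0,0,0,0,0.84],[0,0,0,0,0,0,0.84]]}}

```text
clock: 16.23
tcp_pos: [0.6536, 0.0922, 0.1752]
tcp_rot: [-2.617, 0.045, -0.014]
wrist_force: [-0.5, 0.2, -0.8]
width: 0.161
grasp_force: 0.0
```

Run:
```python
from h import *
c,s=snap("wrist","w8");inslot(s);V=view(c,s);S=slot(PSI)
for th in(0,.4,.8,1.2):
  a=np.radians(20)+th;X=m0+S@np.array([-63.6,-62-38*np.cos(a),13+38*np.sin(a)])/1e3;print(th,proj(c,V,X).round(1),352*.008/(V@np.r_[X,1])[2])
g=cv2.cvtColor(c["frame"],cv2.COLOR_RGB2GRAY)
for r in range(240,330,4):print(r,g[r,286:348:3].tolist())
```

```text
t 16.225 slot mm [-63.55 -98.03  18.26] roterr deg(tool) [ 0.02  0.1  -0.02] F slot [-0.3  0.5 -0.8] w 0.16135336580588813
0 [[316.3 293.6]] 15.526229927192896
0.4 [[316.3 320.1]] 16.43589541630273
0.8 [[316.3 352.6]] 16.91507707779957
1.2 [[316.3 383. ]] 16.804323338613848
240 [90, 90, 88, 88, 88, 88, 89, 88, 90, 88, 89, 90, 90, 91, 88, 90, 91, 91, 90, 90, 88]
244 [89, 88, 89, 89, 88, 89, 87, 89, 88, 89, 87, 88, 89, 88, 88, 89, 88, 89, 88, 89, 88]
248 [86, 88, 86, 87, 87, 89, 88, 88, 88, 87, 87, 86, 87, 87, 87, 77, 77, 77, 76, 77, 77]
252 [81, 80, 81, 81, 81, 81, 81, 87, 88, 86, 86, 87, 87, 88, 74, 76, 76, 76, 76, 75, 76]
256 [164, 164, 162, 162, 163, 163, 162, 162, 161, 162, 159, 161, 160, 96, 93, 92, 91, 93, 93, 93, 93]
260 [162, 161, 160, 159, 159, 161, 162, 161, 160, 160, 160, 160, 160, 93, 91, 91, 93, 91, 93, 92, 92]
264 [93, 91, 91, 92, 91, 92, 93, 93, 92, 93, 93, 92, 92, 90, 91, 92, 91, 92, 93, 92, 94]
268 [92, 91, 89, 90, 90, 91, 91, 93, 93, 91, 92, 92, 91, 90, 91, 91, 91, 89, 91, 92, 91]
272 [91, 88, 82, 86, 90, 90, 91, 91, 92, 90, 90, 91, 91, 91, 90, 91, 90, 91, 84, 88, 92
[... 646 characters left out ...]
36, 47, 48, 50, 47]
304 [50, 52, 50, 49, 36, 38, 151, 101, 107, 111, 113, 112, 110, 103, 91, 36, 37, 42, 49, 45, 48]
308 [48, 50, 49, 49, 39, 36, 216, 217, 103, 104, 102, 99, 103, 121, 121, 37, 38, 39, 49, 48, 45]
312 [51, 49, 50, 46, 38, 38, 179, 180, 102, 109, 115, 112, 104, 118, 109, 36, 38, 39, 47, 46, 47]
316 [50, 48, 49, 42, 36, 36, 109, 109, 105, 109, 116, 111, 103, 117, 94, 35, 35, 36, 46, 48, 49]
320 [48, 48, 49, 40, 38, 37, 111, 104, 99, 109, 116, 112, 103, 120, 93, 55, 35, 37, 47, 47, 46]
324 [49, 49, 49, 37, 37, 38, 109, 100, 108, 109, 115, 111, 102, 116, 92, 69, 32, 37, 47, 45, 47]
328 [51, 49, 48, 39, 36, 36, 210, 118, 100, 108, 115, 110, 103, 120, 117, 118, 35, 36, 42, 47, 48]
```

Run:
```python
from rig import env
from h import *
print(env.finger_overhang,[a for a in dir(env) if not a.startswith('_')])
c,s=pickle.load(open("w1.pkl","rb"));V=view(c,s);M=R.from_rotvec(s["tcp_rot"]).as_matrix()
for z in(11,0,-8,-15):print(z,[(proj(c,V,s["tcp_pos"]+M@np.array([x,y,z])/1e3)[0]*1.25).round(0).tolist() for x,y in((10,-44),(-10,-44),(10,44),(10,-57))])
```

```text
0.011 ['Unreachable', 'finger_overhang', 'hand_in', 'observe']
11 [[296.0, 327.0], [299.0, 368.0], [493.0, 327.0], [267.0, 327.0]]
0 [[290.0, 337.0], [293.0, 379.0], [498.0, 337.0], [259.0, 337.0]]
-8 [[286.0, 344.0], [289.0, 388.0], [503.0, 344.0], [254.0, 344.0]]
-15 [[281.0, 351.0], [285.0, 397.0], [507.0, 351.0], [248.0, 351.0]]
```

The drawn fingertips match tool z ≈ -8, not +11, so the ball sits below the pads. I'll open and go deeper while watching the force.

Emit:
{"fn": "move_arm", "kwargs": {"deltas": [[0,0,0,0,0,0,0.65],[0,0,0,0,0,0,0.6],[0,0,3,0,0,0,0.6],[0,0,2,0,0,0,0.6],[0,0,0,0,0,0,0.6]]}}

```text
clock: 16.9
tcp_pos: [0.6535, 0.095, 0.1707]
tcp_rot: [-2.617, 0.045, -0.014]
wrist_force: [0.1, -0.4, 0.7]
width: 0.401
grasp_force: 0.0
```

Emit:
{"fn": "move_arm", "kwargs": {"deltas": [[0,0,2,0,0,0,0.6],[0,0,1,0,0,0,0.6],[0,0,0,0,0,0,0.6]]}}

```text
clock: 17.27
tcp_pos: [0.6537, 0.0963, 0.1682]
tcp_rot: [-2.617, 0.045, -0.014]
wrist_force: [0.1, 0.9, 0.1]
width: 0.399
grasp_force: 0.0
```

```bash
python3 -c "
from h import *
inslot()"
```

```text
t 17.275 slot mm [-63.53 -97.97  10.13] roterr deg(tool) [ 0.02  0.09 -0.02] F slot [ 0.8 -0.1 -0.4] w 0.39896020788781295
```

Emit:
{"fn": "move_arm", "kwargs": {"deltas": [[0,0,2,0,0,0,0.6],[0,0,2,0,0,0,0.6],[0,0,0,0,0,0,0.7]]}}

```text
clock: 17.65
tcp_pos: [0.6537, 0.0984, 0.1646]
tcp_rot: [-2.617, 0.045, -0.014]
wrist_force: [0.1, -0.7, 0.5]
width: 0.323
grasp_force: 0.0
```

Emit:
{"fn": "move_arm", "kwargs": {"deltas": [[0,0,0,0,0,0,0.77],[0,0,0,0,0,0,0.82],[0,0,0,0,0,0,0.85],[0,0,0,0,0,0,0.85]]}}

```text
clock: 18.15
tcp_pos: [0.6538, 0.0982, 0.1649]
tcp_rot: [-2.617, 0.045, -0.014]
wrist_force: [-0.0, -0.4, 0.3]
width: 0.173
grasp_force: 10.0
```

```bash
python3 -c "
from h import *
inslot()"
```

```text
t 18.15 slot mm [-63.53 -98.08   6.3 ] roterr deg(tool) [ 0.02  0.1  -0.02] F slot [-0.2  0.   0.4] w 0.17314312705818974
```

The ball is now held, but at 15.2 mm opening, so probably above its equator. I'll open and go deeper for a firmer hold.

Emit:
{"fn": "move_arm", "kwargs": {"deltas": [[0,0,0,0,0,0,0.65],[0,0,0,0,0,0,0.65],[0,0,2,0,0,0,0.65],[0,0,2,0,0,0,0.65],[0,0,2,0,0,0,0.65],[0,0,0,0,0,0,0.65]]}}

```text
clock: 18.9
tcp_pos: [0.6538, 0.1014, 0.1594]
tcp_rot: [-2.617, 0.044, -0.014]
wrist_force: [-0.7, 0.2, 0.2]
width: 0.349
grasp_force: 0.0
```

```bash
python3 -c "
from h import *
inslot()"
```

```text
t 18.9 slot mm [-6.350e+01 -9.788e+01 -3.000e-02] roterr deg(tool) [ 0.02  0.07 -0.02] F slot [0.2 0.7 0.1] w 0.349346348511463
```

Emit:
{"fn": "move_arm", "kwargs": {"deltas": [[0,0,0,0,0,0,0.77],[0,0,0,0,0,0,0.82],[0,0,0,0,0,0,0.85],[0,0,0,0,0,0,0.86]]}}

```text
clock: 19.4
tcp_pos: [0.654, 0.1012, 0.1597]
tcp_rot: [-2.617, 0.045, -0.015]
wrist_force: [0.7, -0.3, 0.3]
width: 0.171
grasp_force: 10.0
```

```bash
python3 -c "
from h import *
inslot()"
```

```text
t 19.4 slot mm [-63.56 -98.11   0.33] roterr deg(tool) [ 0.01  0.11 -0.02] F slot [-0.1 -0.7  0.4] w 0.17131173155996035
```

Same opening of about 15 mm at the equator: a firm hold. I'll lift the handle along its arc.

Emit:
{"fn": "move_arm", "kwargs": {"deltas": [[-2.3,0,-5.2,0,0,0,0.88],[-3.1,0,-4.8,0,0,0,0.88],[-3.8,0,-4.3,0,0,0,0.88],[-4.4,0,-3.7,0,0,0,0.88],[-4.9,0,-3,0,0,0,0.88],[-5.3,0,-2.2,0,0,0,0.88],[0,0,0,0,0,0,0.88]], "force": 20}}

```text
clock: 20.27
tcp_pos: [0.6297, 0.0901, 0.1802]
tcp_rot: [-2.618, 0.045, -0.016]
wrist_force: [2.6, -0.8, 1.9]
width: 0.162
grasp_force: 20.0
```

```bash
python3 -c "
from h import *
inslot()"
```

```text
t 20.275 slot mm [-63.59 -74.23  24.05] roterr deg(tool) [-0.    0.15 -0.02] F slot [ 0.4 -2.6  2. ] w 0.16235062463036787
```

Emit:
{"fn": "move_arm", "kwargs": {"deltas": [[0,-5,0,0,0,0,0.88],[0,-7,0,0,0,0,0.88],[0,-7,0,0,0,0,0.88],[0,-7,0,0,0,0,0.88],[0,-6,0,0,0,0,0.88],[0,-4,0,0,0,0,0.88],[0,-2.5,0,0,0,0,0.88],[0,0,0,0,0,0,0.88]]}}

```text
clock: 21.28
tcp_pos: [0.6312, 0.1233, 0.199]
tcp_rot: [-2.619, 0.045, -0.015]
wrist_force: [2.6, -4.6, 2.2]
width: 0.159
grasp_force: 20.0
```

```bash
python3 -c "
from h import *
inslot()"
```

```text
t 21.275 slot mm [-25.46 -74.62  23.73] roterr deg(tool) [-0.05  0.15 -0.01] F slot [-2.8 -2.7  4.2] w 0.15929034984975007
```

Emit:
{"fn": "move_arm", "kwargs": {"deltas": [[0,-1,0,0,0,0,0.88],[0,0,0,0,0,0,0.88]]}}

```text
clock: 21.52
tcp_pos: [0.6312, 0.1233, 0.1991]
tcp_rot: [-2.619, 0.046, -0.015]
wrist_force: [3.6, -8.0, 1.7]
width: 0.165
grasp_force: 20.0
```

```bash
python3 -c "
from h import *
inslot()"
```

```text
t 21.525 slot mm [-25.37 -74.61  23.74] roterr deg(tool) [-0.09  0.15  0.03] F slot [-5.9 -3.8  5.4] w 0.165267115567688
```

The bolt is at the end stop: 38.2 mm travelled and the force is rising. I'll lower the handle along the arc.

Emit:
{"fn": "move_arm", "kwargs": {"deltas": [[5.2,0.8,2.2,0,0,0,0.88],[4.9,0,3,0,0,0,0.88],[4.4,0,3.7,0,0,0,0.88],[3.8,0,4.3,0,0,0,0.88],[3.1,0,4.8,0,0,0,0.88],[2.3,0,5.2,0,0,0,0.88],[0,0,0,0,0,0,0.88]]}}

```text
clock: 22.4
tcp_pos: [0.6546, 0.1348, 0.1781]
tcp_rot: [-2.618, 0.045, -0.012]
wrist_force: [-1.0, -4.6, -3.5]
width: 0.167
grasp_force: 20.0
```

```bash
python3 -c "
from h import *
inslot()"
```

```text
t 22.4 slot mm [-25.32 -97.58  -0.56] roterr deg(tool) [-0.01  0.01  0.  ] F slot [-5.7  0.9 -0.8] w 0.16715967520317576
```

Emit:
{"fn": "move_arm", "kwargs": {"deltas": [[0,0,0,0,0,0,0.75],[0,0,0,0,0,0,0.65],[0,0,0,0,0,0,0.62],[0,0,-5,0,0,0,0.62],[0,0,-15,0,0,0,0.62],[0,0,-25,0,0,0,0.62],[0,0,-25,0,0,0,0.62],[-10,0,-30,0,0,0,0.62],[-20,0,-20,0,0,0,0.62],[0,0,0,0,0,0,0.62]]}}

```text
clock: 23.65
tcp_pos: [0.6231, 0.0743, 0.2854]
tcp_rot: [-2.619, 0.046, -0.02]
wrist_force: [0.1, 0.7, -0.5]
width: 0.377
grasp_force: 0.0
```

Run:
```python
from knob import *
knob("w9",drawn=-25.8)
# compare image patches: panel top edge rows at home vs prediction; top-camera change of bystanders
from h import *
c,s=pickle.load(open("w9.pkl","rb"));V=view(c,s);S=slot(PSI)
P=np.array([[1,-25,49],[1,25,49],[1,-50,4],[0,-62,18]])/1e3;uv=proj(c,V,m0+P@S.T).round(0).astype(int)
print(uv.tolist());
for u,v in uv:print(c["frame"][v.clip(0,479),u-14:u+15:2].tolist() if 0<v<480 else "off")
t,_=snap("top","t9");d=cv2.absdiff(t["frame"],pickle.load(open("cap0.pkl","rb"))["top"]["frame"]).max(2)>50
n,l,st,ce=cv2.connectedComponentsWithStats(d.astype(np.uint8));print(st[1:][st[1:,4]>25].tolist())
```

```text
t 23.65 slot mm [-24.91 -68.21 123.2 ] roterr deg(tool) [-0.06  0.35 -0.01] F slot [ 0.3 -0.  -0.8] w 0.3768916466617708
0 [[317.5 198.4]]
0.3 [[317.5 208. ]]
0.6 [[317.5 221.1]]
0.9 [[317.5 236.2]]
1.2 [[317.5 251.5]]
rad 10.245031124401166 circles [(np.float64(308.0), np.float64(219.0), np.float32(13.6)), (np.float64(317.25), np.float64(198.5), np.float32(9.15)), (np.float64(305.0), np.float64(215.0), np.float32(13.6)), (np.float64(333.0), np.float64(220.0), np.float32(13.6)), (np.float64(310.0), np.float64(227.25), np.float32(13.6))]
[[283, 297], [285, 352], [287, 248], [286, 239]]
[[74, 52, 49], [74, 53, 49], [74, 52, 47], [63, 51, 48], [54, 48, 46], [52, 46, 44], [53, 48, 45], [52, 46, 42], [136, 109, 76], [138, 111, 79], [116, 95, 69], [100, 82, 62], [99, 81, 61], [115, 102, 86], [109, 104, 95]]
[[50, 41, 37], [51, 42, 38], [52, 43, 38], [114, 108, 105], [202, 191, 177], [136, 128, 118], [136, 128, 118], [230, 190, 127], [236, 197, 128], [236, 196, 128], [236, 195, 127], [235, 195, 126], [127, 100, 68], [101, 88, 76], [181, 171, 157]]
[[126, 121, 113], [127, 120, 113], [113, 107, 100], [115, 108, 102], [180, 152, 117], [240, 203, 135], [240, 201, 133], [240, 203, 134], [241, 203, 135], [240, 202, 134], [112, 92, 70], [121, 112, 99], [187, 179, 165], [185, 178, 164], [127, 120, 112]]
[[171, 162, 151], [219, 208, 193], [219, 208, 193], [218, 208, 193], [218, 209, 194], [219, 210, 193], [218, 209, 192], [219, 209, 192], [220, 209, 193], [220, 209, 193], [219, 209, 193], [219, 209, 193], [219, 208, 192], [128, 122, 113], [128, 121, 112]]
[[179, 113, 204, 367, 40193], [178, 209, 6, 11, 42], [183, 224, 9, 40, 197], [369, 252, 12, 77, 524], [364, 261, 4, 31, 62], [178, 262, 8, 31, 171], [383, 275, 4, 27, 91], [431, 420, 106, 42, 1234], [451, 459, 137, 21, 950], [389, 462, 41, 18, 353], [284, 472, 19, 3, 41]]
```

The knob is at (317.3,198.5), matching the second-notch prediction. The rod crosses the slot, the panel is home, and the arm is clear.

```bash
python3 -c "
from rig import env
print(env.hand_in())"
```

```text
the job is handed in; nothing more can be done
None
```

I handed the job in at about 24 s: the filter panel is fully home in the slot, and the bolt is shot with its handle down in the second notch. The final camera check agreed, the other things on the bench were never touched, and the hand-in returned no verdict.

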